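# Put the hardwood seating blocks away in their gauge nests

## Task

Put the four hardwood seating blocks away: stand each one upright on the floor of the pocket of its own nest, the nest whose pocket suits the block's footprint and whose steel gauge post comes level with the block's top. Leave the grease tin where it is, keep clear of the blue bins that hang between the blocks and the nests, and let go of everything at the end.

Things in the scene. Friction and masses are not known exactly. Their poses are not given: they have to be found in the camera images.
- broad_block_mid (a point): bare hardwood seating block, the stoutest of the four: 50 x 50 x 85 mm (its x, y, z), standing upright and loose on the bench; the point is the block's centre, half-way up (42.5 mm above its underside); z up, x and y square to its side faces
- tall_block_mid (a point): bare hardwood seating block, the tallest of the four: 36 x 45 x 112 mm (its x, y, z), standing upright and loose on the bench; the point is the block's centre, half-way up (56 mm above its underside); z up, x and y square to its side faces
- slim_block_mid (a point): bare hardwood seating block, the thinnest of the four: 28 x 25 x 88 mm (its x, y, z), standing upright and loose on the bench; the point is the block's centre, half-way up (44 mm above its underside); z up, x and y square to its side faces
- short_block_mid (a point): bare hardwood seating block, the smallest of the four: 28 x 30 x 52 mm (its x, y, z), standing upright and loose on the bench; the point is the block's centre, half-way up (26 mm above its underside); z up, x and y square to its side faces
- broad_nest: fixed nest for the broad block: steel plate, grey rim round a 66 x 66 mm pocket (x, y), and a steel gauge post 90 mm high, 12 mm thick, its axis 57 mm from the origin on +x (26 mm clear of the seated block; more room on the other sides). Origin: under the pocket centre, at bench height; pocket floor 5 mm above it, rim top at 17 mm, rim 6 mm thick; outside x -39 to 69 mm, 78 mm in y; x, y along the pocket's sides, z up
- tall_nest: fixed nest for the tall block: steel plate, grey rim round a 52 x 61 mm pocket (x, y), and a steel gauge post 117 mm high, 12 mm thick, its axis 50 mm from the origin on +x (26 mm clear of the seated block; more room on the other sides). Origin: under the pocket centre, at bench height; pocket floor 5 mm above it, rim top at 17 mm, rim 6 mm thick; outside x -32 to 62 mm, 73 mm in y; x, y along the pocket's sides, z up
- slim_nest: fixed nest for the slim block: steel plate, grey rim round a 44 x 41 mm pocket (x, y), and a steel gauge post 93 mm high, 12 mm thick, its axis 46 mm from the origin on +x (26 mm clear of the seated block; more room on the other sides). Origin: under the pocket centre, at bench height; pocket floor 5 mm above it, rim top at 17 mm, rim 6 mm thick; outside x -28 to 58 mm, 53 mm in y; x, y along the pocket's sides, z up
- short_nest: fixed nest for the short block: steel plate, grey rim round a 44 x 46 mm pocket (x, y), and a steel gauge post 57 mm high, 12 mm thick, its axis 46 mm from the origin on +x (26 mm clear of the seated block; more room on the other sides). Origin: under the pocket centre, at bench height; pocket floor 5 mm above it, rim top at 17 mm, rim 6 mm thick; outside x -28 to 58 mm, 58 mm in y; x, y along the pocket's sides, z up
- grease_tin_mid (a point): bystander: low round cream tin, 72 mm across, 40 mm high, loose on the bench; the point is its centre, half-way up. Leave it where it is
- bin_nest_1: obstacle, part of the furniture and always at this place: nested blue bins hanging slantwise from the back wall over the middle of the bench, between the blocks on the left and the nests on the right. They fill x 0.49 to 0.79 m, y -0.23 to 0.06 m, z 0.17 to 0.31 m of the robot's frame (origin: their lower back, not their centre); carry things over them

How it is judged:
At the end, for the whole second after the job is handed in: Each of the four blocks stands upright (within 0.08 rad), at rest on the pocket floor of its own nest, its centre within 13 mm of the pocket centre sideways and 5 mm in height; the grease tin is within 30 mm of where it was (horizontal distance between broad_block_mid and broad_nest below 0.013 m and height (world z) of broad_block_mid between 0.0425 and 0.0525 m and angle between each of broad_block_mid, tall_block_mid, slim_block_mid, short_block_mid's own z axis and vertical below 0.08 rad and linear speed of each of broad_block, tall_block, slim_block, short_block below 0.02 m/s and horizontal distance between tall_block_mid and tall_nest below 0.013 m and height (world z) of tall_block_mid between 0.056 and 0.066 m and horizontal distance between slim_block_mid and slim_nest below 0.013 m and height (world z) of slim_block_mid between 0.044 and 0.054 m and horizontal distance between short_block_mid and short_nest below 0.013 m and height (world z) of short_block_mid between 0.026 and 0.036 m and distance of grease_tin_mid from where it was at the start of the episode below 0.03 m); the robot touches nothing.
It fails at once if the grease tin was moved more than 30 mm (distance of grease_tin_mid from where it was at the start of the episode above 0.03 m).
It also fails if it takes over 141 s, if anything falls off the work surface, if the arm or the gripper's body presses on something with over 40 N, if the wrist force passes 120 N, or if a joint passes its speed limit or range.

## Robot

A 7-joint arm with a two-finger parallel gripper is mounted at the origin on the work surface; the furniture and walls round the work are solid. World frame = base frame: x ahead of the robot, y to its left, z up, the work surface at z = 0. Lengths are in m, angles in rad, forces in N, time in s.
With the tool pointing down it reaches from about 0.425 to 0.95 m from the base axis. Payload 4.7 kg.
Tool frame: the origin (TCP) lies on the centre line of the jaws, within the pads' length; the fingertips stand robot.nose_length ahead of it and the grasp point (between the pads) lies 8 mm behind it (robot.nose_length is the distance from the TCP to the fingertips, in m); z points along the fingers, x is the direction in which the jaws open and shut, and the axes are right-handed (so a half turn about z gives the same grasp; the last joint's range is limited). The gripper opens to 85 mm and grips with 20 to 120 N. Pads are 22 mm wide; open, the fingers measure 114 mm over their backs; the gripper's body (76 mm by 85 mm) begins 54 mm behind the grasp point. The pads swing forward as they close: fully open they stand 13 mm farther back than shut.
Start: joints at [1.183, 0.469, -0.049, 1.532, 0.024, 1.141, -0.082], TCP at [0.237, -0.632, 0.242] pointing down, gripper open.
Joint ranges: [-2.59, 2.59], [-0.33, 1.99], [-1.39, 1.29], [0.1, 2.45], [-1.04, 4.18], [0.21, 1.99], [-2.66, 2.66]. Speed limits (rad/s): [2.57, 2.57, 3.14, 3.14, 3.14, 3.14, 3.14].

## Interface

Orientations are given as [roll, pitch, yaw] about the fixed x, y, z axes, in that order (R = Rz(yaw) Ry(pitch) Rx(roll)).
In Python, from plant import robot gives the robot as it stands. Calls block until the motion is done:
- robot.goto(position, orientation): joint-space move of the TCP to a pose.
- robot.move_straight(position, vel=0.15, attitude=None, contact_N=None): straight line of the TCP; attitude=None keeps the orientation; vel is the mean speed in m/s. With contact_N (N) it stops when the force on the tool has changed by that much, and returns True; else False.
- robot.move_joints(angles): joint-space move.
- robot.grip(opening, strength=None): opening from 0.0 (shut) to 1.0 (fully open); strength is the grip in N (None keeps the last); returns when the fingers have stopped.
- robot.sleep(seconds).
- robot.inverse_kinematics(position, orientation): joint angles nearest the present ones, or None.
- robot.sense(): the state.
- robot.grab_frame(name): name is "side" or "top" or "wrist"; returns a dict with "image" (400x640x3 uint8, red, green, blue), "range_z" (400x640 float32, m along the optical axis (not along the pixel's ray), 0 where there is no reading), "fx", "fy", "cx", "cy" (pixels), "R" (3x3) and "t" (3): a world point X has camera coordinates R X + t. Camera axes: x right, y down, z forward; pixel columns grow to the right and rows downward; lengths in m; the calibration is good to about 2 mm. A picture is of the moment at which its call begins.
A pose or a line that the arm cannot do raises robot.IKError and nothing moves.
- robot.close_job(): hands the job in, once; it reports no verdict.
The state is a dict: "t": time; "joint_pos": joint angles; "joint_velocities": joint speeds; "effort": joint torques, N m; "tcp_pos": TCP position; "tcp_rot": TCP orientation; "wrist_force": force on the tool from outside, world axes, zero at the start; "torque": the same for the moment, N m; "opening": opening from 0.0 (shut) to 1.0 (fully open).
Only numpy, scipy, OpenCV 4.12 (cv2) and the standard library are available. Lean on these libraries where they do the work, as an engineer would, in place of code of your own. Each camera call takes 0.05 s, during which the arm holds its last target. There are 200 camera calls.

## Working session

There is one attempt and no reset: what is moved stays moved. The work goes in short steps, each a Python script; the robot and the scene stay as the last script left them, time stands still between calls to the robot, and variables do not carry over. Pictures are saved under pics/ and viewed, about 12 in all and at most 16, crops included, and the job is handed in when it is done.

```bash
ls; mkdir -p pics
python3 - <<'E'
from plant import robot
import cv2,numpy as np
for n in("top","side"):
    f=robot.grab_frame(n); cv2.imwrite(f"pics/{n}0.png",f["image"][:,:,::-1]); np.savez(f"{n}0.npz",**f)
    print(n,f["fx"],f["cx"],f["cy"],f["R"].round(3).tolist(),f["t"].round(3))
print(robot.nose_length,robot.sense())
E
```

```text
pics
top 372.7813010822496 320.9984909743888 198.7569340993361 [[-0.013, -1.0, 0.002], [-0.992, 0.013, -0.123], [0.123, -0.004, -0.992]] [-0.069  0.486  1.209]
side 361.98151178389156 315.1898844207269 197.71302431112974 [[-0.568, -0.823, -0.01], [-0.332, 0.24, -0.912], [0.753, -0.515, -0.409]] [0.189 0.294 0.713]
0.011 {'t': 0.1, 'joint_pos': array([ 1.18306278,  0.46939014, -0.04857122,  1.53358319,  0.02411048,
        1.14101091, -0.08227669]), 'joint_velocities': array([-7.02991229e-04, -1.28152816e-03, -1.06966493e-03, -1.75495407e-03,
       -5.16792937e-04,  8.25420345e-04,  1.99288074e-05]), 'effort': array([ 3.67543535e-04, -5.11517966e+01, -4.70765017e-02, -2.38391000e+01,
        1.08073937e-02,  4.38614952e-03,  2.42094281e-06]), 'tcp_pos': array([ 0.23686525, -0.63152854,  0.24134279]), 'tcp_rot': array([ 3.14150887e+00,  1.80380895e-03, -1.21192713e+00]), 'wrist_force': array([-0.07764657,  0.01500467, -1.37679713]), 'torque': array([-0.01853868,  0.00061419, -0.01745437]), 'opening': 1.0021024126425975}
```

View pics/top0.png

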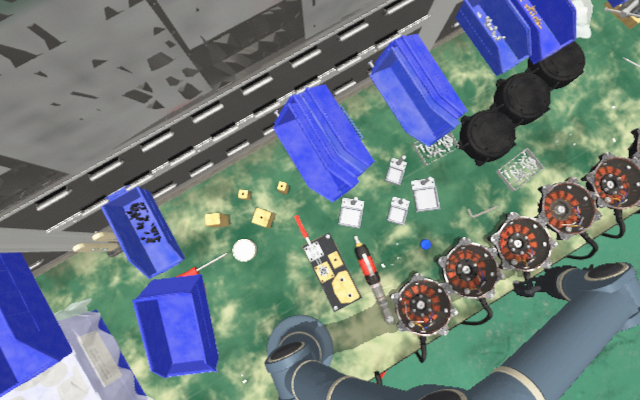

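View pics/side0.png

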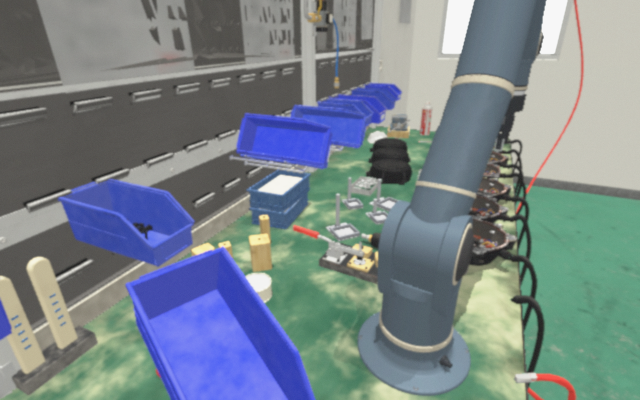

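The top view shows the blocks at (217,219), (244,194), (283,187) and (263,218), and the tin at (244,250). The nests are at (351,212), (397,170), (398,210) and (425,194). The side view is partly hidden by a bin and the arm. I'll enlarge the two areas.

```bash
cat > h.py <<'E'
import numpy as np,cv2
def world(f,u,v,z=None):
    """pixel -> world, by depth, or by known height z"""
    R,t=np.array(f["R"]),np.array(f["t"]); u=np.asarray(u,float);v=np.asarray(v,float)
    d=np.stack([(u-f["cx"])/f["fx"],(v-f["cy"])/f["fy"],np.ones_like(u)],-1)
    o=-R.T@t; w=d@R
    s=f["range_z"][v.astype(int),u.astype(int)] if z is None else (z-o[2])/w[...,2]
    return o+w*np.asarray(s)[...,None]
def cloud(f):
    v,u=np.mgrid[:400,:640]; return world(f,u,v)
E
python3 - <<'E'
from h import *
f=dict(np.load("top0.npz"))
P=cloud(f); im=f["image"][:,:,::-1]
a=cv2.resize(im[175:270,200:300],None,fx=6,fy=6,interpolation=cv2.INTER_CUBIC); b=cv2.resize(im[145:235,330:450],None,fx=6,fy=6,interpolation=cv2.INTER_CUBIC)
cv2.imwrite("pics/a.png",a);cv2.imwrite("pics/b.png",b)
for n,u,v in [("A",217,219),("B",244,194),("C",283,187),("D",263,218),("tin",244,250),("bin",320,150),("bin2",410,90),("bench",300,215),("nA",351,212),("nB",397,170),("nC",398,210),("nD",425,194)]: print(n,P[v,u].round(3))
# heights over bench, segmented
z=P[...,2]; m=((z>.03)&(z<.14)&(f["range_z"]>0)).astype(np.uint8); m[:175]=0;m[265:]=0;m[:,:195]=0;m[:,295:]=0
k,l,s,c=cv2.connectedComponentsWithStats(m)
for i in range(1,k):
    if s[i,4]>15:
        Q=P[l==i]; top=np.percentile(Q[:,2],90); q=Q[Q[:,2]>top-.008]; print(c[i].round(0),s[i,4],top.round(3),q[:,:2].mean(0).round(3),np.ptp(q[:,:2],axis=0).round(3))
# max height in wider area
for x0 in np.arange(.3,1,.1): print(round(x0,1),[round(float(np.max(z[(abs(P[...,0]-x0-.05)<.05)&(abs(P[...,1]-y)<.05)&(f["range_z"]>0)],initial=0)),2) for y in np.arange(.45,-.7,-.1)])
E
```

```text
A [0.416 0.246 0.112]
B [0.501 0.175 0.053]
C [0.517 0.045 0.088]
D [0.419 0.108 0.089]
tin [0.319 0.176 0.039]
bin [ 0.571 -0.074  0.337]
bin2 [ 0.78  -0.34   0.216]
bench [ 0.434 -0.004  0.003]
nA [ 0.441 -0.176  0.011]
nB [ 0.583 -0.337  0.01 ]
nC [ 0.446 -0.336  0.006]
nD [ 0.499 -0.428  0.011]
[199. 177.] 55 0.075 [0.558 0.323] [0.014 0.022]
[282. 186.] 94 0.091 [0.522 0.051] [0.03  0.026]
[243. 194.] 95 0.055 [0.503 0.181] [0.03 0.03]
[262. 217.] 284 0.089 [0.423 0.115] [0.057 0.06 ]
[215. 219.] 267 0.114 [0.417 0.262] [0.037 0.048]
[243. 249.] 387 0.042 [0.321 0.18 ] [0.068 0.068]
0.3 [0.3, 0.3, 0.11, 0.09, 0.08, 0.09, 0.05, 0.06, 0.02, 0.07, 0.08, 0.08]
0.4 [0.7, 0.45, 0.12, 0.09, 0.09, 0.26, 0.35, 0.02, 0.06, 0.02, 0.02, 0.08]
0.5 [0.72, 0.85, 0.89, 0.06, 0.26, 0.36, 0.35, 0.29, 0.03, 0.09, 0.02, 0.03]
0.6 [0.0, 0.0, 0.88, 0.84, 0.76, 0.36, 0.32, 0.23, 0.33, 0.32, 0.07, 0.08]
0.7 [0.0, 0.0, 0.0, 0.69, 0.74, 0.68, 0.49, 0.33, 0.33, 0.31, 0.07, 0.08]
0.8 [0.0, 0.0, 0.0, 0.0, 0.0, 0.59, 0.59, 0.5, 0.32, 0.27, 0.3, 0.28]
0.9 [0.0, 0.0, 0.0, 0.0, 0.0, 0.0, 0.0, 0.45, 0.4, 0.4, 0.3, 0.3]
```

View pics/a.png

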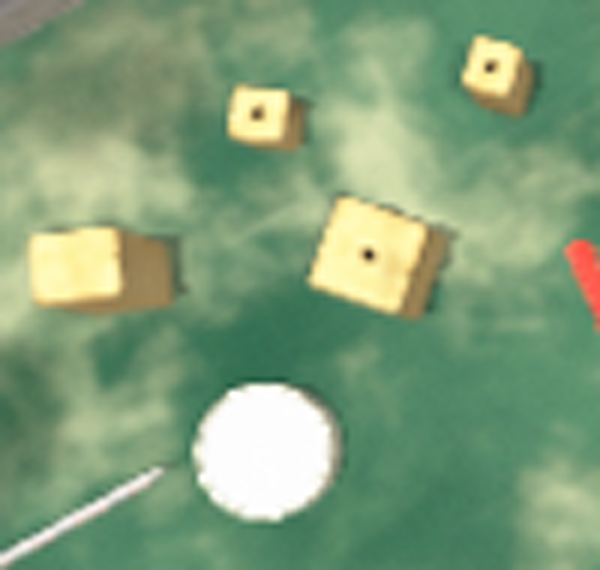

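View pics/b.png

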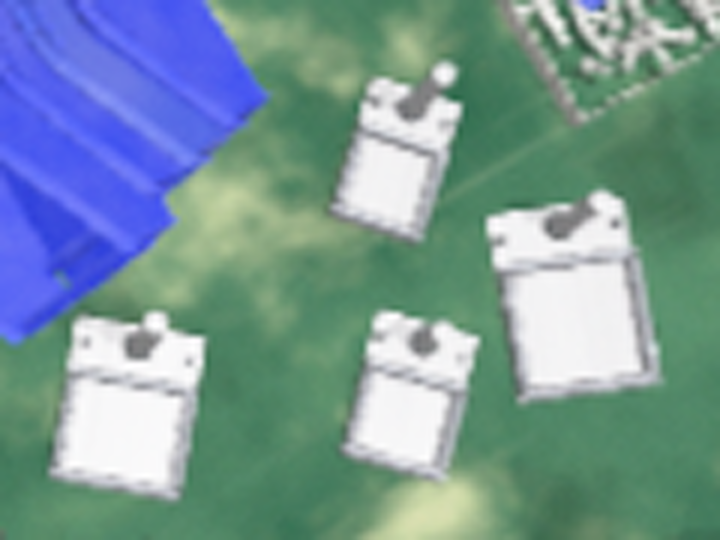

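Crop a shows the tall block's top centred near (76,266), broad (362,255), slim (492,65) and short (258,112). Crop b shows tall (square to wide pocket) at lower left, slim at the top with the long leaning post image, short at lower middle and broad at right. All the posts are at the image-up (+x) end. Next I'll take close wrist views and check how near the bins are to the slim block.

Run:
```python
from h import *
f=dict(np.load("top0.npz")); P=cloud(f); z=P[...,2]
m=(z>.12)&(z<.6)&(P[...,0]>.38)&(P[...,0]<.8)&(P[...,1]<.2)&(P[...,1]>-.3)
Q=P[m]; d=np.hypot(Q[:,0]-.52,Q[:,1]-.05); i=np.argsort(d)[::12][:10]; print(np.c_[Q[i],d[i]].round(3))
for y in np.arange(.1,-.25,-.03):
    s=Q[abs(Q[:,1]-y)<.015]; 
    if len(s): j=s[:,0].argmin(); print(round(y,2),s[j].round(3),s[:,2].max().round(3))
from plant import robot
try:
    robot.goto([.38,-.3,.42],[np.pi,0,-1.57]); print(robot.sense()["t"], robot.sense()["joint_pos"].round(2))
    g=robot.grab_frame("wrist"); np.savez("w1.npz",**g); cv2.imwrite("pics/w1.png",g["image"][:,:,::-1]); print(g["fx"],g["cx"],(-g["R"].T@g["t"]).round(3),g["R"].round(2).tolist())
except robot.IKError as e: print(e)
```

```text
[[ 0.555 -0.002  0.252  0.063]
 [ 0.559 -0.002  0.257  0.065]
 [ 0.542 -0.013  0.259  0.067]
 [ 0.525 -0.019  0.258  0.069]
 [ 0.534 -0.019  0.255  0.07 ]
 [ 0.54  -0.019  0.256  0.071]
 [ 0.568 -0.005  0.257  0.073]
 [ 0.54  -0.021  0.254  0.074]
 [ 0.531 -0.024  0.256  0.075]
 [ 0.588  0.017  0.254  0.076]]
0.1 [0.671 0.097 0.452] 0.6
0.07 [0.653 0.055 0.258] 0.6
0.04 [0.602 0.025 0.255] 0.6
0.01 [ 0.555 -0.002  0.252] 0.599
-0.02 [ 0.498 -0.035  0.253] 0.6
-0.05 [ 0.476 -0.064  0.25 ] 0.6
-0.08 [ 0.458 -0.094  0.242] 0.6
-0.11 [ 0.452 -0.105  0.243] 0.574
-0.14 [ 0.462 -0.126  0.265] 0.344
-0.17 [ 0.484 -0.158  0.278] 0.321
-0.2 [ 0.528 -0.186  0.249] 0.296
-0.23 [ 0.554 -0.215  0.266] 0.267
1.5917 [ 0.73  0.05 -0.15  1.69  0.01  1.41 -1.  ]
340.29957290367753 320.70444636327176 [ 0.45  -0.301  0.551] [[-0.0, -1.0, -0.0], [-0.96, 0.0, 0.27], [-0.27, 0.0, -0.96]]
```

View pics/w1.png

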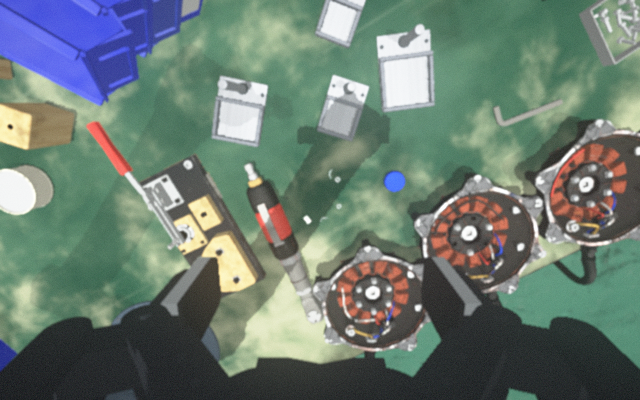

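The wrist view puts the nests at the top edge: tall (240,110), short (343,105), broad (406,75), slim (338,20). I'll move forward over the nests, then over the blocks.

Run:
```python
from h import *
from plant import robot
D=[np.pi,0,-np.pi/2]
def snap(n):
    g=robot.grab_frame("wrist"); np.savez(n+".npz",**g)
    im=g["image"][:330,:,::-1]; cv2.imwrite(f"pics/{n}.png",im); print(n,robot.sense()["t"],(-g["R"].T@g["t"]).round(3)); return im
robot.goto([.48,-.33,.38],D); snap("w2")
robot.goto([.40,-.28,.50],D); robot.goto([.40,.12,.50],D); robot.goto([.43,.15,.40],D); snap("w3")
for n,(r0,r1,c0,c1) in {"w2":(40,300,150,490),"w3":(40,300,110,450)}.items():
    im=cv2.imread(f"pics/{n}.png")[r0:r1,c0:c1]; cv2.imwrite(f"pics/{n}c.png",cv2.resize(im,None,fx=2.3,fy=2.3,interpolation=cv2.INTER_CUBIC))
```

```text
w2 2.2167 [ 0.55  -0.331  0.51 ]
w3 4.9167 [0.501 0.149 0.533]
```

View pics/w2c.png

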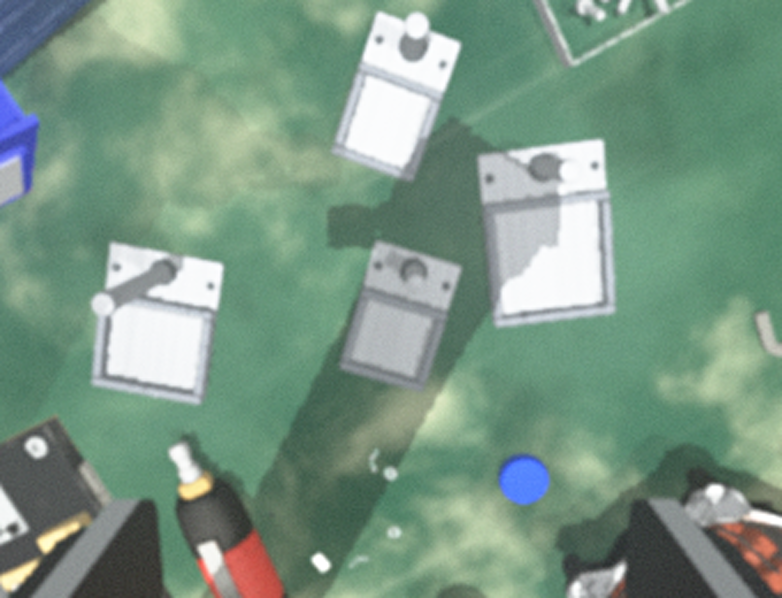

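View pics/w3c.png

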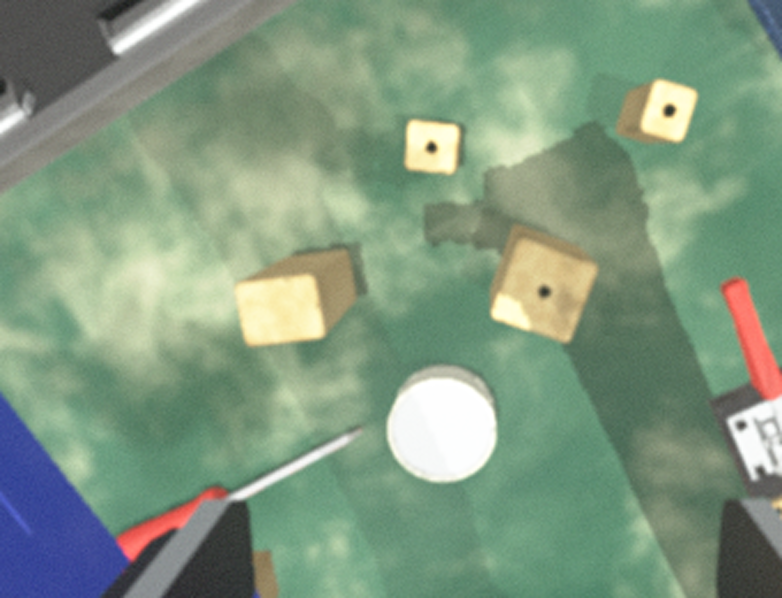

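In w2c I read the four rim corners of every nest, and in w3c the four top corners of every block (pixels in the code below). I'll fit known rectangles to them.

Run:
```python
from h import *
import json
from scipy.spatial.transform import Rotation
# order: far-left, far-right, near-right, near-left  (image up=+x, left=+y)
S=np.array([[1,1],[1,-1],[-1,-1],[-1,1]])/2
def fit(f,c,off,z,a,b):
    c=(np.array(c)+.5)/2.3-.5+off; W=world(f,c[:,0],c[:,1],z)[:,:2]; m=W.mean(0); L=S*[a,b]
    k=((W-m)@[1,1j]*np.conj(L@[1,1j])).sum(); yaw=np.angle(k)
    Rm=np.array([[np.cos(yaw),-np.sin(yaw)],[np.sin(yaw),np.cos(yaw)]])
    r=np.linalg.norm(W-m-L@Rm.T,axis=1)*1e3
    return [*m.round(4).tolist(),round(float(yaw),3)],r.round(1)
w2=dict(np.load("w2.npz"));w3=dict(np.load("w3.npz")); o2=np.array([150,40]);o3=np.array([110,40])
N=dict(slim=([(363,68),(441,92),(411,180),(333,154)],.056,.053),broad=([(484,202),(607,192),(614,313),(497,326)],.078,.078),
 tall=([(105,298),(216,310),(202,404),(92,384)],.064,.073),short=([(360,290),(447,312),(422,389),(341,370)],.056,.058))
B=dict(slim=([(658,79),(697,94),(685,142),(641,131)],.088,.028,.025),short=([(406,119),(461,122),(459,174),(405,170)],.052,.028,.030),
 broad=([(514,234),(598,264),(568,343),(491,316)],.085,.05,.05),tall=([(236,286),(315,273),(326,337),(247,346)],.112,.036,.045))
out={}
for n in N:
    p,r=fit(w2,N[n][0],o2,.017,*N[n][1:]); q,s=fit(w3,B[n][0],o3,B[n][1],*B[n][2:]); out[n]=dict(nest=p,block=q); print(n,"nest",p,r,"block",q,s)
# cross-check from the top camera depth: top-face centre
f=dict(np.load("top0.npz"))
for n,(x,y),z in [("slim",(492,65),.088),("short",(258,112),.052),("broad",(362,255),.085),("tall",(76,266),.112)]: print(n,world(f,200+(x+.5)/6-.5,175+(y+.5)/6-.5,z).round(4))
json.dump(out,open("est.json","w"))
```

```text
slim nest [0.5646, -0.3263, -0.325] [4.  1.9 2.9 1.5] block [0.5207, 0.0495, -0.258] [0.9 2.3 1.2 0.6]
broad nest [0.4833, -0.429, 0.116] [1.3 2.5 0.7 2.2] block [0.4233, 0.1162, -0.32] [1.1 1.  0.4 1.8]
tall nest [0.4247, -0.1743, -0.183] [4.4 1.5 1.6 1.8] block [0.4165, 0.261, 0.124] [1.8 0.3 0.9 0.9]
short nest [0.4307, -0.3296, -0.256] [1.2 0.7 2.3 1.4] block [0.503, 0.1803, -0.057] [1.3 1.2 1.5 1. ]
slim [0.522  0.0491 0.088 ]
short [0.5036 0.1803 0.052 ]
broad [0.4222 0.1178 0.085 ]
tall [0.4164 0.2602 0.112 ]
```

The fits agree with the top camera to within 2 mm. Before moving I'll check IK and the hand's clearance to the bins at each pose.

```bash
cat >> h.py <<'E'
import json
from scipy.spatial.transform import Rotation as Ro
H=dict(broad=.085,tall=.112,slim=.088,short=.052); DEP=dict(broad=.022,tall=.026,slim=.022,short=.014)
def pose(p,g,tilt,flip):
    """TCP pose with the jaws along the local y at p=(x,y,yaw), grasp point at height g, tool top leaning to local -x"""
    R=Ro.from_euler('z',p[2])*Ro.from_euler('y',-tilt)*Ro.from_euler('z',np.pi/2 if flip else -np.pi/2)*Ro.from_euler('x',np.pi)
    return np.array([p[0],p[1],g])+R.apply([0,0,.008]),R.as_euler('xyz')
E
python3 - <<'E'
from h import *
from plant import robot
E=json.load(open("est.json")); P=cloud(dict(np.load("top0.npz"))).reshape(-1,3); P=P[(P[:,2]>.13)&(P[:,2]<.6)&(P[:,0]>.25)]
w=cloud(dict(np.load("w2.npz"))).reshape(-1,3)
for n in E:
  for k in("block","nest"):
    g=H[n]-DEP[n]+(.005 if k=="nest" else 0)
    for tilt in(0,.2):
        r=[]
        for fl in(0,1):
            p,o=pose(E[n][k],g,tilt,fl); r.append([(q:=robot.inverse_kinematics((p+[0,0,dz]).tolist(),o.tolist())) is not None and q.round(2)[[5,6]].tolist() for dz in(0,.1,.45-p[2])])
        a=Ro.from_euler('xyz',o).apply([0,0,-1]); V=P-p; s=V@a; d=np.linalg.norm(V-s[:,None]*a,axis=1); i=np.where((s>.05),d,9).argmin()
        print(n,k,tilt,"near",d[i].round(3),P[i].round(3),r)
E
```

```text
slim block 0 near 0.062 [ 0.555 -0.002  0.252] [[[0.69, -2.38], [0.89, -2.27], [1.49, -2.09]], [[0.8, 0.54], [0.95, 0.71], [1.49, 1.01]]]
slim block 0.2 near 0.088 [ 0.525 -0.019  0.258] [[[0.48, -2.65], [0.68, -2.43], [1.29, -2.1]], [[0.63, 0.25], [0.76, 0.54], [1.29, 1.03]]]
slim nest 0 near 0.071 [ 0.623 -0.366  0.214] [[[0.83, -1.72], [1.0, -1.63], [1.56, -1.56]], [[0.89, 1.28], [1.04, 1.39], [1.56, 1.56]]]
slim nest 0.2 near 0.097 [ 0.623 -0.366  0.214] [[[0.58, -1.84], [0.74, -1.67], [1.3, -1.52]], [[0.64, 1.17], [0.77, 1.36], [1.31, 1.61]]]
broad block 0 near 0.168 [ 0.511 -0.027  0.258] [[[0.57, -2.56], [0.82, -2.49], [1.47, -2.22]], [[0.66, 0.31], [0.84, 0.56], [1.47, 0.92]]]
broad block 0.2 near 0.19 [0.322 0.31  0.27 ] [[[0.33, -2.6], [0.64, -2.64], [1.31, -2.24]], [[0.58, -0.1], [0.71, 0.32], [1.31, 0.9]]]
broad nest 0 near 0.135 [ 0.612 -0.386  0.211] [[[0.8, -0.99], [0.97, -0.92], [1.54, -0.85]], [[1.17, 1.6], [1.24, 1.72], [1.66, 1.96]]]
broad nest 0.2 near 0.161 [ 0.612 -0.386  0.211] [[[0.59, -0.81], [0.78, -0.71], [1.36, -0.73]], [[0.93, 1.64], [0.98, 1.8], [1.43, 2
[... 404 characters left out ...]
47, 1.69]]]
tall nest 0.2 near 0.081 [ 0.456 -0.116  0.249] [[[0.39, -1.78], [0.64, -1.52], [1.27, -1.37]], [[0.41, 1.28], [0.63, 1.64], [1.27, 1.73]]]
short block 0 near 0.107 [0.579 0.256 0.305] [[[0.67, -2.5], [0.86, -2.41], [1.5, -2.18]], [[0.83, 0.38], [0.96, 0.54], [1.51, 0.9]]]
short block 0.2 near 0.122 [0.579 0.258 0.145] [[[0.4, -2.65], [0.66, -2.58], [1.3, -2.18]], [[0.69, 0.08], [0.8, 0.34], [1.31, 0.92]]]
short nest 0 near 0.168 [ 0.55  -0.212  0.247] [[[0.64, -1.54], [0.83, -1.44], [1.49, -1.31]], [[0.66, 1.51], [0.83, 1.69], [1.48, 1.86]]]
short nest 0.2 near 0.185 [ 0.495 -0.171  0.309] [[[0.36, -1.46], [0.58, -1.32], [1.27, -1.22]], [[0.4, 1.44], [0.58, 1.79], [1.27, 1.94]]]
```

IK holds everywhere with the camera turned towards the base. Leaning the tool about the jaw axis for the slim and tall blocks clears the bins. Broad block first.

```bash
cat >> h.py <<'E'
TILT=dict(broad=0,tall=.15,slim=.2,short=0); W=dict(broad=.05,tall=.045,slim=.025,short=.03)
VIA_B,VIA_N=[.40,.10,.50],[.40,-.26,.50]
def pick(robot,n):
    e=json.load(open("est.json"))[n]["block"]; p,o=pose(e,H[n]-DEP[n],TILT[n],1)
    low=[.42,.12,.135] if n=="slim" else None       # slim: come in under the bins' lip
    robot.grip(1.0); robot.goto(VIA_B,o.tolist())
    up=p.copy(); up[2]=.135 if low else p[2]+.12
    if low: robot.goto(low,o.tolist()); robot.move_straight(up.tolist(),vel=.15)
    else: robot.goto(up.tolist(),o.tolist())
    hit=robot.move_straight(p.tolist(),vel=.1,contact_N=12); print(n,"down hit",hit)
    if hit: return False
    robot.grip(0.0,60); s=robot.sense(); print("opening",s["opening"],"t",s["t"])
    robot.move_straight((p+[0,0,.065 if low else .12]).tolist(),vel=.15)
    if low: robot.move_straight([.42,.12,p[2]+.065],vel=.2)
    robot.goto(VIA_B,o.tolist()); s=robot.sense(); print("held",s["opening"],s["wrist_force"].round(2)); return True
def place(robot,n,dxy=(0,0)):
    e=json.load(open("est.json"))[n]["nest"]; p,o=pose(e,H[n]-DEP[n]+.005,TILT[n],1); p[:2]+=dxy
    o=o.tolist(); robot.goto(VIA_N,o)
    robot.goto((p+[0,0,.30]).tolist(),o); robot.move_straight((p+[0,0,.016]).tolist(),vel=.18)
    hit=robot.move_straight((p-[0,0,.004]).tolist(),vel=.03,contact_N=5); s=robot.sense(); print("seat hit",hit,"dz mm",((s["tcp_pos"]-p)*1e3).round(1),"op",s["opening"])
    if not hit or abs(s["tcp_pos"][2]-p[2])>.005: print("CHECK before release"); return
    release(robot,n)
def release(robot,n):
    z=robot.sense()["tcp_pos"]; robot.grip((W[n]+.026)/.085)
    robot.move_straight((z+[0,0,.10]).tolist(),vel=.12); robot.move_straight((z+[0,0,.30]).tolist(),vel=.25); s=robot.sense(); print("t",s["t"],s["wrist_force"].round(1))
E
python3 - <<'E'
from h import *
from plant import robot
if pick(robot,"broad"): place(robot,"broad")
g=robot.grab_frame("side"); cv2.imwrite("pics/s1.png",cv2.resize(g["image"][130:330,180:450,::-1],None,fx=2.8,fy=2.8))
E
```

```text
broad down hit False
opening 0.5753640727478031 t 10.675
held 0.5803971337371315 [-0.46 -1.06 -1.54]
seat hit True dz mm [-0.  -0.2  0.4] op 0.5783745435708811
t 19.725 [-0.6 -0.2 -0.3]
```

View pics/s1.png

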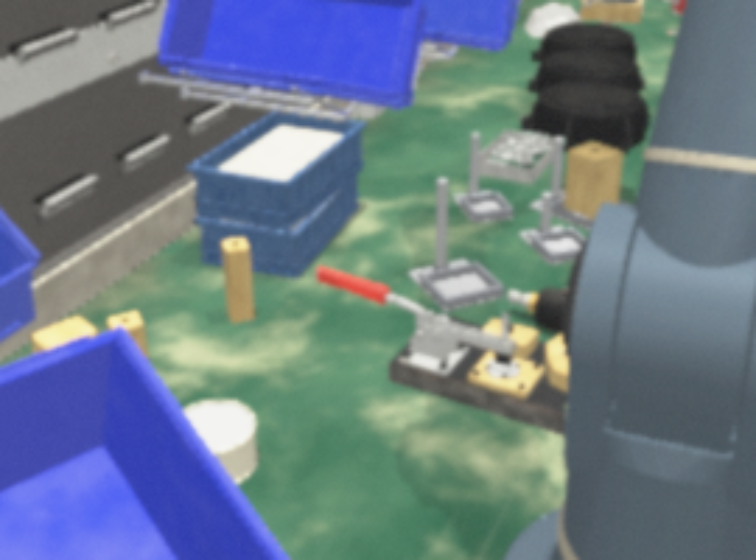

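The side view shows the broad block upright in its nest (590,180). It also shows a dark blue crate stack behind the slim block, about (200..360,120..270). I'll check that crate's position, then move the tall and short blocks.

Run:
```python
from h import *
from plant import robot
g=robot.grab_frame("side"); P=cloud(g).reshape(-1,3); m=(P[:,2]>.02)&(P[:,2]<.24)&(P[:,0]>.4)&(P[:,0]<.8)&(abs(P[:,1]+.04)<.2)
Q=P[m]; a=np.hypot(Q[:,0]-.5207,Q[:,1]-.0495); Q=Q[a>.03]; a=a[a>.03]; i=a.argsort()[:200:20]; print(np.c_[Q[i],a[i]].round(3)); print(Q[Q[:,0]>.5][:,2].max())
for n in("tall","short"):
    if not pick(robot,n): break
    place(robot,n)
g=robot.grab_frame("side"); cv2.imwrite("pics/s2.png",cv2.resize(g["image"][130:330,180:450,::-1],None,fx=2.8,fy=2.8))
```

```text
[[ 0.527 -0.029  0.237  0.079]
 [ 0.549 -0.032  0.24   0.086]
 [ 0.576 -0.019  0.055  0.088]
 [ 0.558 -0.031  0.059  0.088]
 [ 0.586 -0.011  0.119  0.089]
 [ 0.564 -0.029  0.029  0.09 ]
 [ 0.59  -0.009  0.056  0.091]
 [ 0.585 -0.015  0.237  0.091]
 [ 0.58  -0.02   0.036  0.091]
 [ 0.58  -0.02   0.032  0.092]]
0.23998631229314965
tall down hit False
opening 0.5193480459595274 t 25.1667
held 0.5151763702019224 [ 0.09  0.24 -1.5 ]
seat hit True dz mm [0.  0.3 0.2] op 0.5204794300154215
t 33.975 [ 0.2  0.2 -0.5]
short down hit False
opening 0.3420767545097176 t 38.7167
held 0.34641604148757554 [ 0.32 -0.79 -0.89]
seat hit True dz mm [-0.1 -0.   0.4] op 0.3421796415567658
t 47.7333 [-0.2 -0.1 -0.3]
```

View pics/s2.png

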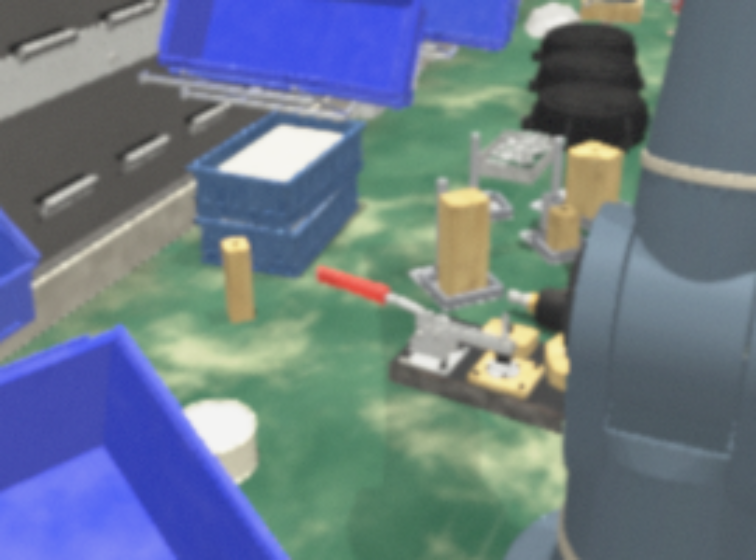

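Three blocks stand in their nests (590,180), (463,240) and (563,228), and the tin hasn't moved. The crate is about 86 mm from the slim block, which is enough. Slim block next, then a check from above.

Run:
```python
from h import *
from plant import robot
if pick(robot,"slim"): place(robot,"slim")
robot.goto([.40,-.30,.45],[np.pi,0,-np.pi/2]); robot.goto([.48,-.33,.42],[np.pi,0,-np.pi/2]); print(robot.sense()["t"])
g=robot.grab_frame("wrist"); np.savez("w4.npz",**g); cv2.imwrite("pics/w4.png",cv2.resize(g["image"][40:300,150:490,::-1],None,fx=2.3,fy=2.3,interpolation=cv2.INTER_CUBIC))
f=robot.grab_frame("top"); Q=cloud(f)[243:257,237:251].reshape(-1,3); F=cloud(dict(np.load("top0.npz")))[243:257,237:251].reshape(-1,3)
print("tin patch",Q.mean(0).round(4),F.mean(0).round(4))
```

```text
slim down hit False
opening 0.284041102725029 t 53.725
held 0.28917151046644707 [ 0.23 -0.58 -1.22]
seat hit True dz mm [ 0.4 -0.1  0.3] op 0.2890211804957078
t 63.3083 [-0.4  0.3 -0.3]
66.0333
tin patch [0.3212 0.1766 0.0447] [0.3212 0.1766 0.0447]
```

View pics/w4.png

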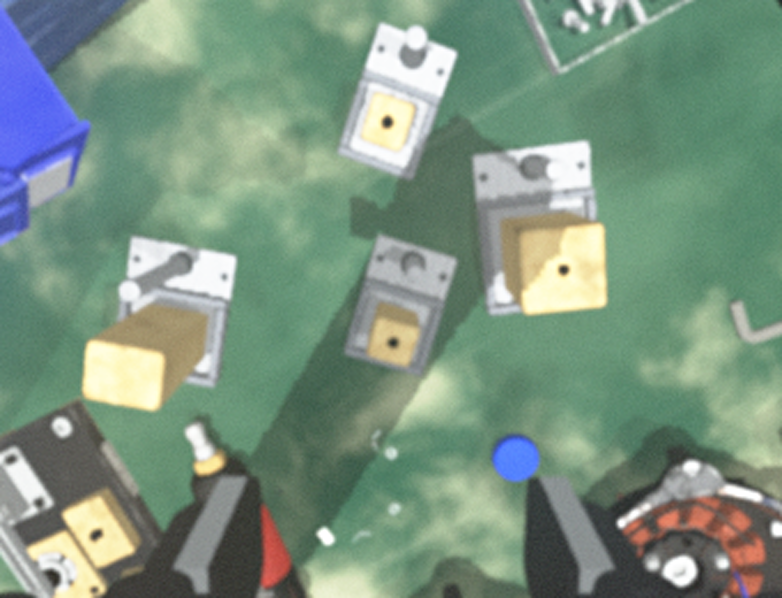

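w4 shows all four seated: slim top at (388,122), short (393,341), broad (564,267), tall (125,375). I'll compare those with the nest centres.

Run:
```python
from h import *
g=dict(np.load("w4.npz")); E=json.load(open("est.json")); px=lambda x,y:(150+(x+.5)/2.3-.5,40+(y+.5)/2.3-.5)
R={"slim":(388,122,[(369,72),(443,97),(412,178),(340,153)]),"short":(393,341,[(366,286),(449,306),(423,373),(346,354)]),"broad":(564,267,[(477,203),(594,195),(601,304),(490,314)]),"tall":(125,375,[(122,290),(228,303),(214,385),None])}
for n,(x,y,c) in R.items():
    b=world(g,*px(x,y),H[n]+.005); r=[world(g,*px(*q),.017)[:2] for q in c if q]
    m=np.mean(r,0) if len(r)==4 else (r[0]+r[2])/2
    print(n,"block-nest est mm",((b[:2]-E[n]["nest"][:2])*1e3).round(1),"block-rim here",((b[:2]-m)*1e3).round(1))
```

```text
slim block-nest est mm [ 0.6 -0.2] block-rim here [-0.1  1.4]
short block-nest est mm [0.4 0.2] block-rim here [2. 2.]
broad block-nest est mm [ 0.7 -1.1] block-rim here [ 2.5 -0.6]
tall block-nest est mm [ 0.6 -0.6] block-rim here [ 2.2 -2.6]
```

All of them are within about 4 mm of centre, and the gripper is clear, so I'm handing in.

Run:
```python
from plant import robot
print(robot.sense()["wrist_force"].round(1)); robot.close_job()
```

```text
[ 0.1 -0.3  0.6]
the job is handed in; nothing more can be done
```

All four blocks are in their own nests, and I handed the job in at about 66 s of the 141 s limit. I located the blocks and nests with the wrist camera and carried each block over at height. For the tall and slim blocks I leaned the tool slightly to stay clear of the bins.

- **Seating:** each block met the pocket floor within 0.4 mm of the height I expected.
- **Centring:** the last wrist picture puts the block centres within about 1.3 mm of my earlier nest estimates. Against the rims read again in that picture they are within about 3.5 mm; the limit is 13 mm.
- **Upright:** the tall, broad and short blocks looked upright in the side view. I only saw the slim block from above after placing it.
- **Tin and gripper:** the tin reads the same position as at the start. The gripper is empty and clear of everything, with wrist force near zero.

No check failed. The only disagreement was 1–3 mm between the two centring checks, which is about what reading corners off the pictures allows.

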